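Hold the roll holder's sprung arm open at the face-painting table

TASK

A helper wants to lift the paper roll off its holder. First swing the lamp arm away from above the roll until the lamp head hangs over the middle of the open paint case, where it stays by itself. Then turn the holder's sprung side arm away from the roll as far as it goes, right against its stop, and finish still holding it there; leave the roll on its spindle and disturb nothing else on the table.

Things in the scene. Friction and masses are not known exactly. Their poses are not given: they have to be found in the camera images.
- lamp_hinge (a point): the point on the lamp's upright post (18 mm thick, on a black round foot 140 mm across, fixed to the table, post top 260 mm high) about which the lamp's level arm swings, 236 mm above the table; the axis is vertical
- lamp_knob (a point): top centre of the black upright finger knob on the lamp head: a round stub 16 mm in diameter, free from 242 to 292 mm above the table (40 mm wide collar below). It stands on the centre of the white disc-shaped lamp head (110 mm diameter, underside 208 mm, top 230 mm high), 240 mm from the hinge axis; a level bar 14 mm wide, top at 242 mm, joins head and post
- lamp_arm (a joint): swing of the lamp arm, rad: about 0 when it points from the post towards the robot, growing clockwise seen from above (towards the robot's left, +y); limits -1.6 and 1.6. It starts near -1, over the roll. The joint is stiff (about 2 N at the knob moves it) and stays where it is left
- case: open black paint case with compartments and a lid standing at its far side; 130 x 170 mm, walls 50 mm high, lid edge up to 120 mm high; fixed; origin at the centre of its underside. It lies to the left (+y) of the lamp post, 213 to 270 mm from the hinge axis, so the lamp head can swing over it to within 30 mm of its centre
- holder: steel roll holder fixed to the table: round base 156 mm across, 12 mm high, with a 30 mm spindle up to 118 mm high; origin at the underside centre, on the spindle's axis. In its frame the side arm's pivot is at (-85, 85) mm, the arm's upright rod at (-60, 0) mm closed and about (-155, 31) mm at the stop; a stop pin 44 mm high stands by the pivot
- side_pivot (a point): point on the vertical pivot axis of the holder's side arm, 152 mm above the table (the pivot boss itself, wrapped in a coil spring, is only 48 mm high)
- side_grip (a point): point on the axis of the side arm's upright rod, 152 mm above the table, in the black rubber grip sleeve: round, 14 mm in diameter, from 118 to 172 mm high, standing above the top of the roll. Below it is the bare rod, 10 mm, and a dark flat link at 35 mm height, leading to the pivot 89 mm away
- side_arm (a joint): turn of the sprung side arm, rad: 0 closed, with its rod 3 mm from the side of the roll; grows clockwise seen from above (the rod leaving the roll, at first about towards the holder's -x) up to the stop at 1.2. The spring always drives it back to 0: about 3 N at the grip when closed, 8 N at the stop; let go, it snaps back
- roll: white paper roll standing loose on the holder's spindle: 104 mm diameter, 40 mm hole, 98 mm high, top at 110 mm; origin at its underside centre
- brush_pot: grey pot with brushes, loose, 68 mm wide, 173 mm high with the brushes; origin at its underside centre
- wallets: stack of four white stencil wallets, loose, 130 x 190 x 32 mm; origin at its underside centre
- paint_jar: small closed jar, loose, 48 mm diameter, 50 mm high; origin at its underside centre

How it is judged:
By the outcome, as a careful person would: the job done as asked, in the order asked, and still so for the second after the job is handed in, while the arm keeps its last pose, push and grip.
It also fails if it takes over 58 s, if anything falls off the work surface, if the arm or the gripper's body presses on something with over 40 N, if the wrist force passes 120 N, or if a joint passes its speed limit or range.

ROBOT

A 6-joint arm with a two-finger parallel gripper is mounted at the origin on the work surface. World frame = base frame: x ahead of the robot, y to its left, z up, the work surface at z = 0. Lengths are in m, angles in degrees, forces in N, time in s.
With the tool pointing down it reaches from about 0.375 to 0.9 m from the base axis. Payload 3.1 kg.
Tool frame: the origin (TCP) lies midway between the tips of the shut fingers; the grasp point (between the pads) lies 19 mm behind it; z points along the fingers, y is the line along which they close (so a half turn about z gives the same grasp; the last joint's range is limited). The gripper opens to 87 mm and grips with 3 to 60 N. Pads are 19 mm wide; open, the fingers measure 117 mm over their backs; the gripper's body (75 mm by 190 mm) begins 51 mm behind the grasp point.
Start: joints at [55.606, 30.224, 82.088, -0, 67.689, -10.227], TCP at [0.256, 0.57, 0.223] pointing down, gripper open.
Joint ranges: [-176.69, 176.69], [-43.24, 126.21], [12.49, 139.97], [-82, 262], [0, 151.66], [-163.58, 163.58]. Speed limits (degrees/s): [159.86, 159.86, 180, 180, 180, 180].

INTERFACE

Orientations are given as a 3x3 rotation matrix whose columns are the frame's x, y, z axes.
In Python, from rig import bot, viewer gives the robot as it stands (bot), with the cameras (viewer).
- The arm moves only by the shell command python3 steer.py 'ROWS'. ROWS is a JSON list of rows, 1 to 20 of them, each an object with the fields trans (a list: dx, dy, dz in m), turn_vec (a list: a rotation vector rx, ry, rz in degrees), finger_gap (the opening from 0.0 (shut) to 1.0 (fully open)); a field left out counts as zero (the opening has to be given); each row is the pose to reach, as a shift and turn from the pose commanded when the command began, along the tool's axes at that moment; what a row does not reach only later rows make up. A row lasts 1/10 s, in which the tool goes at most 0.05 m and 8.59 degrees, less where a joint would pass 70% of its speed; a pose out of reach is approached as far as the arm can. The fingers move at their own pace and stop on an object; the grip force is fixed at half the most. Time passes only in rows, so rows that do not move let the fingers close. It prints the time, the measured TCP pose, the force, the opening and the grip force at its end. Input that does not fit is refused with a message, and nothing moves.
- bot.read_state(): the state, without advancing time (a new reading comes with each control period).
- viewer.capture(name): name is "side" or "top"; returns a dict with "color" (384x512x3 uint8, red, green, blue), "K" (3x3 intrinsics, pixels), "view" (4x4, takes a point from world to camera coordinates). Camera axes: x right, y up, looking along -z (the intrinsics and any distortion apply to the point x, -y, -z); pixel columns grow to the right and rows downward; lengths in m; the calibration is good to about 2 mm. A picture is of the moment at which its call begins. There is no depth.
- bot.hand_in(): hands the job in; it is judged then, once.
The state is a dict: "time_s": time; "joint_positions": joint angles; "qvel": joint speeds; "tau": joint torques, N m; "position": TCP position; "tcp_rot": TCP orientation; "force": force on the tool from outside, world axes, zero at the start; "moment": the same for the moment, N m; "opening": opening from 0.0 (shut) to 1.0 (fully open); "grasp_force": force on a finger pad.
Only numpy, scipy, OpenCV 4.12 (cv2) and the standard library are available. Lean on these libraries where they do the work, as an engineer would, in place of code of your own. Each camera call takes 0.05 s, during which the arm holds its last target. There are 200 camera calls.

## Working session

There is one attempt and no reset: what is moved stays moved. The work goes in short steps, Python scripts to look and compute and a shell command to move; the robot and the scene stay as the last step left them, time stands still between calls to the robot, and variables do not carry over. Pictures are saved under pics/ and viewed, at most 10 in all, crops included, and the job is handed in when it is done.

```bash
ls; mkdir -p pics
python3 - <<'E'
from rig import bot, viewer
import cv2
s=bot.read_state();print(s)
for n in("top","side"):
    c=viewer.capture(n);cv2.imwrite(f"pics/{n}0.png",c["color"][:,:,::-1]);print(n,c["K"].tolist(),c["view"].tolist(),[k for k in c])
E
```

```text
pics
rig.py
steer.py
{'time_s': 0.0, 'joint_positions': array([ 5.56059908e+01,  3.02777956e+01,  8.21549730e+01, -6.89423070e-04,
        6.76882628e+01, -1.02280754e+01]), 'qvel': array([ 0.00277078,  0.06415343,  0.02573038,  0.01945735, -0.03970835,
        0.02616479]), 'tau': array([ 9.05679644e-05, -4.40043283e+01, -1.76596534e+01,  6.32844167e-02,
        5.84064180e-02, -1.71721636e-04]), 'position': array([0.25543692, 0.56963554, 0.22159202]), 'tcp_rot': array([[-9.12365342e-01,  4.09375233e-01, -1.18406496e-03],
       [ 4.09376784e-01,  9.12363737e-01, -1.74937773e-03],
       [ 3.64146020e-04, -2.08080031e-03, -9.99997769e-01]]), 'force': array([-0.14814952,  0.00525889,  0.08631973]), 'moment': array([0.01667239, 0.04319588, 0.02449064]), 'grasp_force': 0.0, 'opening': 0.9963069377992702}
top [[353.9839099832957, 0.0, 254.81857636534878], [0.0, 353.9839099832957, 189.2865254839473], [0.0, 0.0, 1.0]] [[-0.00737271974091749, -0.9997311238931849, 0.02198460649843899, -0.03506902801664453], [0.9969863482755474, -0.005651047188903759, 0.07737109937087054, -0.5891408762066254], [-0.07722606008213956, 0.022488787982861667, 0.9967599460548423, -1.285984076431481], [0.0, 0.0, 0.0, 1.0]] ['color', 'K', 'view']
side [[499.1624249153084, 0.0, 256.6544704536337], [0.0, 499.1624249153084, 195.47743290802165], [0.0, 0.0, 1.0]] [[0.8922112842109218, -0.4515583724327801, 0.007352592233807045, -0.5354040543478724], [0.3121750712996119, 0.6284121870433972, 0.7124919985757152, -0.3178658599796005], [-0.32635218581431374, -0.6333981050344193, 0.7016417115259231, -1.3192432540966172], [0.0, 0.0, 0.0, 1.0]] ['color', 'K', 'view']
```

View pics/top0.png

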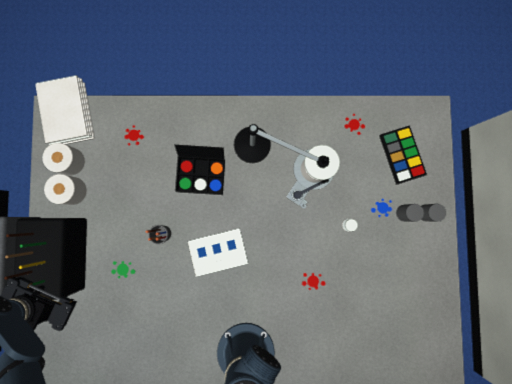

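View pics/side0.png

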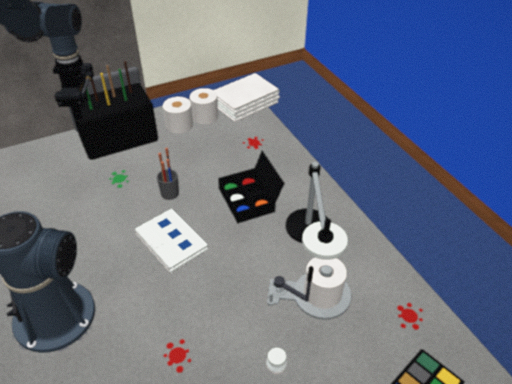

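The top view shows the lamp post at about (252,130), the knob at (322,161), the case around (200,170), and the holder below the lamp head at about (310,180). The jar is at (350,225), the wallets at (218,253) and the pot at (160,234). I'll enlarge both views.

Run:
```python
import cv2
a=cv2.imread("pics/top0.png")[110:240,160:360];cv2.imwrite("pics/tc.png",cv2.resize(a,None,fx=4,fy=4,interpolation=cv2.INTER_CUBIC))
a=cv2.imread("pics/side0.png")[150:320,210:360];cv2.imwrite("pics/sc.png",cv2.resize(a,None,fx=3.5,fy=3.5,interpolation=cv2.INTER_CUBIC))
```

```text
(no output)
```

View pics/tc.png

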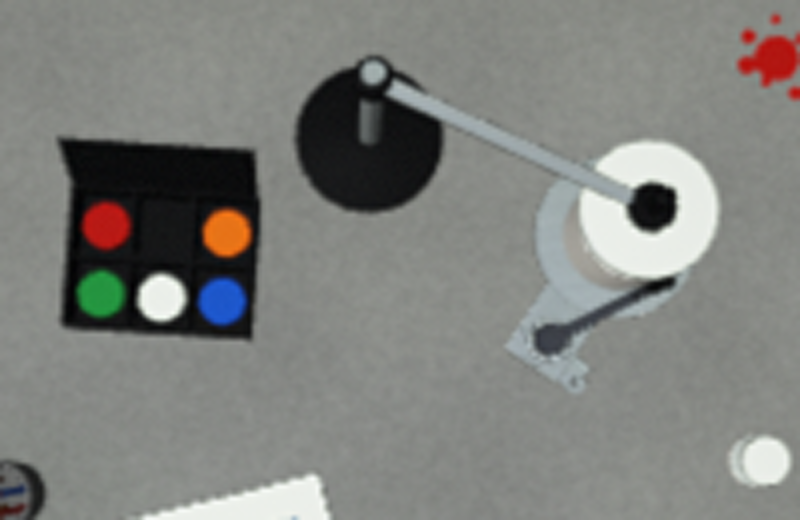

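View pics/sc.png

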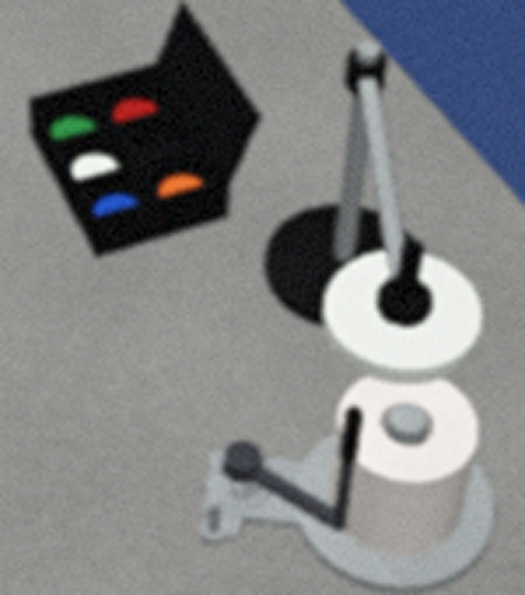

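The crops show the following, with crop scale ×4 (top) and ×3.5 (side):
- **Top:** post top at (372,72), disc centre (649,209), knob (652,206), pivot (549,339), near case rim corners (63,326) and (252,338).
- **Side:** post top at (369,48), disc centre (403,309), grip top (354,412), rod foot (340,522), spindle top (407,418), pivot (243,461).

```bash
cat > h.py <<'E'
import numpy as np
C={"top":([353.9839,254.8186,189.2865],[[-0.00737271974091749,-0.9997311238931849,0.02198460649843899,-0.03506902801664453],[0.9969863482755474,-0.005651047188903759,0.07737109937087054,-0.5891408762066254],[-0.07722606008213956,0.022488787982861667,0.9967599460548423,-1.285984076431481]]),
"side":([499.1624,256.6545,195.4774],[[0.8922112842109218,-0.4515583724327801,0.007352592233807045,-0.5354040543478724],[0.3121750712996119,0.6284121870433972,0.7124919985757152,-0.3178658599796005],[-0.32635218581431374,-0.6333981050344193,0.7016417115259231,-1.3192432540966172]])}
def pix(n,u,v,z):
    (f,cx,cy),V=C[n];V=np.array(V);R,t=V[:,:3],V[:,3]
    d=R.T@np.array([(u-cx)/f,-(v-cy)/f,-1]);o=-R.T@t
    return (o+d*(z-o[2])/d[2])
def tc(u,v,z):return pix("top",160+(u+.5)/4-.5,110+(v+.5)/4-.5,z)
def sc(u,v,z):return pix("side",210+(u+.5)/3.5-.5,150+(v+.5)/3.5-.5,z)
E
python3 - <<'E'
from h import *
np.set_printoptions(precision=4,suppress=True)
for l,f,a in [("postT",tc,(372,72,.26)),("postS",sc,(369,48,.26)),("headT",tc,(649,209,.23)),("headS",sc,(403,309,.23)),("knobT",tc,(652,206,.292)),
("pivT",tc,(549,339,.048)),("pivS",sc,(243,461,.048)),("gripS",sc,(354,412,.172)),("rodS",sc,(340,522,.035)),("linkT",tc,(670,286,.035)),("spS",sc,(407,418,.118)),("rollS",sc,(408,426,.110)),
("caseNL",tc,(63,326,.05)),("caseNR",tc,(252,338,.05)),("FL",tc,(75,190,.05)),("FR",tc,(258,200,.05)),("white",tc,(161,297,.03)),("S near",sc,(100,254,.0)),("Sl",sc,(32,102,.05)),("Sr",sc,(226,215,.0)),("jar",tc,(766,460,.05))]: print(l,f(*a))
E
```

```text
postT [ 0.7604 -0.0282  0.26  ]
postS [ 0.7632 -0.028   0.26  ]
headT [ 0.6581 -0.2458  0.23  ]
headS [ 0.6592 -0.2471  0.23  ]
knobT [ 0.6508 -0.2347  0.292 ]
pivT [ 0.5676 -0.1911  0.048 ]
pivS [ 0.5669 -0.1984  0.048 ]
gripS [ 0.6095 -0.2727  0.172 ]
rodS [ 0.6107 -0.2724  0.035 ]
linkT [ 0.6167 -0.3056  0.035 ]
spS [ 0.6671 -0.2616  0.118 ]
rollS [ 0.6678 -0.2635  0.11  ]
caseNL [0.5818 0.2481 0.05  ]
caseNR [0.57   0.0781 0.05  ]
FL [0.7055 0.2384 0.05  ]
FR [0.6957 0.0726 0.05  ]
white [0.6094 0.1628 0.03  ]
S near [0.5786 0.0853 0.    ]
Sl [0.5851 0.2452 0.05  ]
Sr [0.7023 0.0775 0.    ]
jar [ 0.4567 -0.3857  0.05  ]
```

Checks against the given sizes:
- Head to hinge comes out at 0.241 m (given 0.240).
- Pivot to spindle is 0.120 m (given 0.120).
- Case centre to hinge is 0.222 m (given 0.213–0.270).

The case centre is about (0.640, 0.159), so the lamp should end at +57°. Next I'll go above the knob, with the closing line tangential to the swing.

```bash
cat >> h.py <<'E'
def yawR(a):
    a=np.radians(a);y=np.array([np.cos(a),np.sin(a),0]);z=np.array([0,0,-1.]);return np.c_[np.cross(y,z),y,z]
def rows(p0,a0,targets):
    for x,y,z,a,o in targets: print(*np.round(yawR(a0).T@(np.array([x,y,z])-p0),3),0,0,round(a0-a,1),o,sep=" ",end=";\n")
E
python3 - <<'E'
from h import *
rows([.256,.57,.223],65.83,[(.256,.57,.37,65.83,.5),(.659,-.245,.37,-25,.5),(.659,-.245,.258,-25,.5)])
E
```

```text
0.0 0.0 -0.147 0 0 0.0 0.5;
-0.701 -0.579 -0.147 0 0 90.8 0.5;
-0.701 -0.579 -0.035 0 0 90.8 0.5;
```

```bash
python3 steer.py '[{"trans": [0, 0, -0.147], "finger_gap": 0.5}, {"trans": [0, 0, -0.147], "finger_gap": 0.5}, {"trans": [-0.701, -0.579, -0.147], "turn_vec": [0, 0, 90.8], "finger_gap": 0.5}, {"trans": [-0.701, -0.579, -0.147], "turn_vec": [0, 0, 90.8], "finger_gap": 0.5}, {"trans": [-0.701, -0.579, -0.147], "turn_vec": [0, 0, 90.8], "finger_gap": 0.5}, {"trans": [-0.701, -0.579, -0.147], "turn_vec": [0, 0, 90.8], "finger_gap": 0.5}, {"trans": [-0.701, -0.579, -0.147], "turn_vec": [0, 0, 90.8], "finger_gap": 0.5}, {"trans": [-0.701, -0.579, -0.147], "turn_vec": [0, 0, 90.8], "finger_gap": 0.5}, {"trans": [-0.701, -0.579, -0.147], "turn_vec": [0, 0, 90.8], "finger_gap": 0.5}, {"trans": [-0.701, -0.579, -0.147], "turn_vec": [0, 0, 90.8], "finger_gap": 0.5}, {"trans": [-0.701, -0.579, -0.147], "turn_vec": [0, 0, 90.8], "finger_gap": 0.5}, {"trans": [-0.701, -0.579, -0.147], "turn_vec": [0, 0, 90.8], "finger_gap": 0.5}, {"trans": [-0.701, -0.579, -0.147], "turn_vec": [0, 0, 90.8], "finger_gap": 0.5}, {"trans": [-0.701, -0.579, -0.147], "turn_vec": [0, 0, 90.8], "finger_gap": 0.5}, {"trans": [-0.701, -0.579, -0.147], "turn_vec": [0, 0, 90.8], "finger_gap": 0.5}, {"trans": [-0.701, -0.579, -0.147], "turn_vec": [0, 0, 90.8], "finger_gap": 0.5}, {"trans": [-0.701, -0.579, -0.147], "turn_vec": [0, 0, 90.8], "finger_gap": 0.5}, {"trans": [-0.701, -0.579, -0.147], "turn_vec": [0, 0, 90.8], "finger_gap": 0.5}, {"trans": [-0.701, -0.579, -0.147], "turn_vec": [0, 0, 90.8], "finger_gap": 0.5}, {"trans": [-0.701, -0.579, -0.147], "turn_vec": [0, 0, 90.8], "finger_gap": 0.5}]'
python3 - <<'E'
from rig import bot, viewer
s=bot.read_state();print(s["position"],s["tcp_rot"][:,1],s["opening"],s["joint_positions"])
E
```

```text
time_s: 2.1
position: [0.6541, -0.2375, 0.3684]
tcp_rot: [[0.422, 0.906, -0.001], [0.906, -0.422, 0.001], [0.0, -0.001, -1.0]]
force: [0.5, 0.6, -0.5]
opening: 0.499
grasp_force: 0.0
[ 0.65406051 -0.23753024  0.36840126] [ 0.90640943 -0.42239836 -0.00125306] 0.49906746511117966 [-2.91438543e+01  3.00319256e+01  5.92811860e+01  1.33666826e-02
  9.07598446e+01 -4.15755374e+00]
```

```bash
python3 steer.py '[{"trans": [-0.005, 0.008, 0], "finger_gap": 0.5}, {"trans": [-0.005, 0.008, 0], "finger_gap": 0.5}, {"trans": [-0.005, 0.008, 0.03], "finger_gap": 0.5}, {"trans": [-0.005, 0.008, 0.06], "finger_gap": 0.5}, {"trans": [-0.005, 0.008, 0.09], "finger_gap": 0.5}, {"trans": [-0.005, 0.008, 0.11], "finger_gap": 0.5}, {"trans": [-0.005, 0.008, 0.11], "finger_gap": 0.25}, {"trans": [-0.005, 0.008, 0.11], "finger_gap": 0.25}, {"trans": [-0.005, 0.008, 0.11], "finger_gap": 0.25}, {"trans": [-0.005, 0.008, 0.11], "finger_gap": 0.25}]'
python3 - <<'E'
from rig import bot, viewer;import cv2
c=viewer.capture("side")["color"][150:320,210:380,::-1];cv2.imwrite("pics/s1.png",cv2.resize(c,None,fx=3.4,fy=3.4,interpolation=2))
E
```

```text
time_s: 3.1
position: [0.6597, -0.2436, 0.2612]
tcp_rot: [[0.422, 0.907, 0.003], [0.907, -0.422, -0.002], [-0.0, 0.004, -1.0]]
force: [0.9, 0.3, -0.0]
opening: 0.275
grasp_force: 0.0
```

View pics/s1.png

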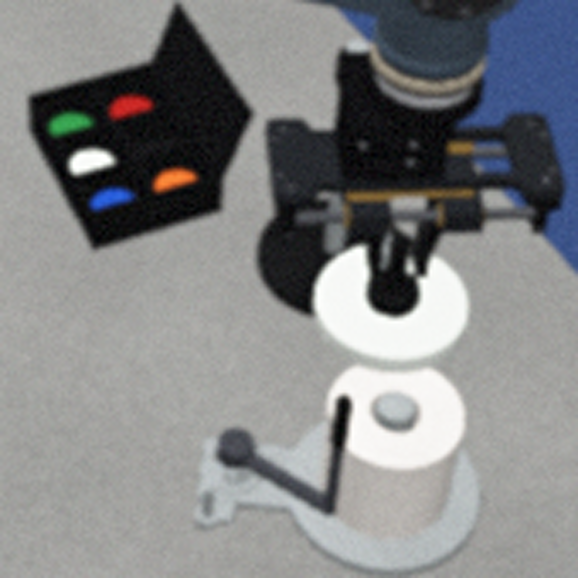

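The view shows the fingers straddling the knob at (392,270), and the lamp has not moved. Now I'll work out the arc.

Run:
```python
from h import *
def arc(fs,ys):
    for f,a in zip(fs,ys):
        f=np.radians(f);yield (.7615-.239*np.cos(f),-.028+.239*np.sin(f),.2612,a,.25)
rows([.6597,-.2436,.2612],-25,arc(np.linspace(-64.7,-3,19)[1:],np.linspace(-25,-80,19)[1:]))
```

```text
-0.0 -0.014 0.0 0 0 3.1 0.25;
0.001 -0.029 0.0 0 0 6.1 0.25;
0.003 -0.043 0.0 0 0 9.2 0.25;
0.007 -0.057 0.0 0 0 12.2 0.25;
0.01 -0.07 0.0 0 0 15.3 0.25;
0.015 -0.084 0.0 0 0 18.3 0.25;
0.021 -0.097 0.0 0 0 21.4 0.25;
0.027 -0.11 0.0 0 0 24.4 0.25;
0.034 -0.122 0.0 0 0 27.5 0.25;
0.042 -0.134 0.0 0 0 30.6 0.25;
0.05 -0.146 0.0 0 0 33.6 0.25;
0.059 -0.157 0.0 0 0 36.7 0.25;
0.069 -0.167 0.0 0 0 39.7 0.25;
0.079 -0.177 0.0 0 0 42.8 0.25;
0.09 -0.186 0.0 0 0 45.8 0.25;
0.102 -0.195 0.0 0 0 48.9 0.25;
0.114 -0.203 0.0 0 0 51.9 0.25;
0.126 -0.21 0.0 0 0 55.0 0.25;
```

```bash
python3 steer.py '[{"trans": [0, -0.014, 0], "turn_vec": [0, 0, 3.1], "finger_gap": 0.25}, {"trans": [0.001, -0.029, 0], "turn_vec": [0, 0, 6.1], "finger_gap": 0.25}, {"trans": [0.003, -0.043, 0], "turn_vec": [0, 0, 9.2], "finger_gap": 0.25}, {"trans": [0.007, -0.057, 0], "turn_vec": [0, 0, 12.2], "finger_gap": 0.25}, {"trans": [0.01, -0.07, 0], "turn_vec": [0, 0, 15.3], "finger_gap": 0.25}, {"trans": [0.015, -0.084, 0], "turn_vec": [0, 0, 18.3], "finger_gap": 0.25}, {"trans": [0.021, -0.097, 0], "turn_vec": [0, 0, 21.4], "finger_gap": 0.25}, {"trans": [0.027, -0.11, 0], "turn_vec": [0, 0, 24.4], "finger_gap": 0.25}, {"trans": [0.034, -0.122, 0], "turn_vec": [0, 0, 27.5], "finger_gap": 0.25}, {"trans": [0.042, -0.134, 0], "turn_vec": [0, 0, 30.6], "finger_gap": 0.25}, {"trans": [0.05, -0.146, 0], "turn_vec": [0, 0, 33.6], "finger_gap": 0.25}, {"trans": [0.059, -0.157, 0], "turn_vec": [0, 0, 36.7], "finger_gap": 0.25}, {"trans": [0.069, -0.167, 0], "turn_vec": [0, 0, 39.7], "finger_gap": 0.25}, {"trans": [0.079, -0.177, 0], "turn_vec": [0, 0, 42.8], "finger_gap": 0.25}, {"trans": [0.09, -0.186, 0], "turn_vec": [0, 0, 45.8], "finger_gap": 0.25}, {"trans": [0.102, -0.195, 0], "turn_vec": [0, 0, 48.9], "finger_gap": 0.25}, {"trans": [0.114, -0.203, 0], "turn_vec": [0, 0, 51.9], "finger_gap": 0.25}, {"trans": [0.126, -0.21, 0], "turn_vec": [0, 0, 55], "finger_gap": 0.25}, {"trans": [0.126, -0.21, 0], "turn_vec": [0, 0, 55], "finger_gap": 0.25}, {"trans": [0.126, -0.21, 0], "turn_vec": [0, 0, 55], "finger_gap": 0.25}]'
python3 - <<'E'
from h import *
from rig import bot, viewer
s=bot.read_state();y=s["tcp_rot"][:,1];a=np.degrees(np.arctan2(y[1],y[0]));p=s["position"];print(a,p)
d=p-[.7615,-.028,0];f0=np.degrees(np.arctan2(d[1],-d[0]));print(f0,np.hypot(*d[:2]))
def arc(fs,ys):
    for f,a in zip(fs,ys):
        f=np.radians(f);yield (.7615-.239*np.cos(f),-.028+.239*np.sin(f),p[2],a,.25)
rows(p,a,arc(np.linspace(f0,58,19)[1:],np.linspace(a,-135,19)[1:]))
E
```

```text
time_s: 5.15
position: [0.5221, -0.0409, 0.2597]
tcp_rot: [[0.984, 0.176, 0.001], [0.176, -0.984, -0.0], [0.001, 0.001, -1.0]]
force: [1.3, -0.4, -0.4]
opening: 0.249
grasp_force: 0.0
-79.87291276981199 [ 0.52209468 -0.04087811  0.25967258]
-3.079092326379976 0.23975144270460405
0.003 -0.014 0.0 0 0 3.1 0.25;
0.006 -0.028 0.0 0 0 6.1 0.25;
0.01 -0.041 0.0 0 0 9.2 0.25;
0.014 -0.055 0.0 0 0 12.3 0.25;
0.02 -0.068 0.0 0 0 15.3 0.25;
0.026 -0.081 0.0 0 0 18.4 0.25;
0.033 -0.093 0.0 0 0 21.4 0.25;
0.04 -0.105 0.0 0 0 24.5 0.25;
0.049 -0.116 0.0 0 0 27.6 0.25;
0.058 -0.127 0.0 0 0 30.6 0.25;
0.067 -0.138 0.0 0 0 33.7 0.25;
0.077 -0.148 0.0 0 0 36.8 0.25;
0.088 -0.157 0.0 0 0 39.8 0.25;
0.099 -0.165 0.0 0 0 42.9 0.25;
0.111 -0.173 0.0 0 0 45.9 0.25;
0.123 -0.18 0.0 0 0 49.0 0.25;
0.136 -0.187 0.0 0 0 52.1 0.25;
0.149 -0.192 0.0 0 0 55.1 0.25;
```

```bash
python3 steer.py '[{"trans": [0.003, -0.014, 0], "turn_vec": [0, 0, 3.1], "finger_gap": 0.25}, {"trans": [0.006, -0.028, 0], "turn_vec": [0, 0, 6.1], "finger_gap": 0.25}, {"trans": [0.01, -0.041, 0], "turn_vec": [0, 0, 9.2], "finger_gap": 0.25}, {"trans": [0.014, -0.055, 0], "turn_vec": [0, 0, 12.3], "finger_gap": 0.25}, {"trans": [0.02, -0.068, 0], "turn_vec": [0, 0, 15.3], "finger_gap": 0.25}, {"trans": [0.026, -0.081, 0], "turn_vec": [0, 0, 18.4], "finger_gap": 0.25}, {"trans": [0.033, -0.093, 0], "turn_vec": [0, 0, 21.4], "finger_gap": 0.25}, {"trans": [0.04, -0.105, 0], "turn_vec": [0, 0, 24.5], "finger_gap": 0.25}, {"trans": [0.049, -0.116, 0], "turn_vec": [0, 0, 27.6], "finger_gap": 0.25}, {"trans": [0.058, -0.127, 0], "turn_vec": [0, 0, 30.6], "finger_gap": 0.25}, {"trans": [0.067, -0.138, 0], "turn_vec": [0, 0, 33.7], "finger_gap": 0.25}, {"trans": [0.077, -0.148, 0], "turn_vec": [0, 0, 36.8], "finger_gap": 0.25}, {"trans": [0.088, -0.157, 0], "turn_vec": [0, 0, 39.8], "finger_gap": 0.25}, {"trans": [0.099, -0.165, 0], "turn_vec": [0, 0, 42.9], "finger_gap": 0.25}, {"trans": [0.111, -0.173, 0], "turn_vec": [0, 0, 45.9], "finger_gap": 0.25}, {"trans": [0.123, -0.18, 0], "turn_vec": [0, 0, 49], "finger_gap": 0.25}, {"trans": [0.136, -0.187, 0], "turn_vec": [0, 0, 52.1], "finger_gap": 0.25}, {"trans": [0.149, -0.192, 0], "turn_vec": [0, 0, 55.1], "finger_gap": 0.25}, {"trans": [0.149, -0.192, 0], "turn_vec": [0, 0, 55.1], "finger_gap": 0.25}, {"trans": [0.149, -0.192, 0], "turn_vec": [0, 0, 55.1], "finger_gap": 0.25}]'
python3 steer.py '[{"finger_gap": 0.5}, {"finger_gap": 0.5}, {"trans": [0, 0, -0.05], "finger_gap": 0.5}, {"trans": [0, 0, -0.1], "finger_gap": 0.5}, {"trans": [0, 0, -0.12], "finger_gap": 0.5}, {"trans": [0, 0, -0.12], "finger_gap": 0.5}]'
python3 - <<'E'
from rig import bot, viewer;import cv2
c=viewer.capture("side")["color"][:,:,::-1];cv2.imwrite("pics/s2.png",c)
c=viewer.capture("top")["color"][:,:,::-1];cv2.imwrite("pics/t2.png",c)
a=cv2.hconcat([cv2.resize(c[100:250,130:330],(400,300)),cv2.resize(cv2.imread("pics/s2.png")[90:330,200:360],(400,600))[:300]*0+cv2.resize(cv2.imread("pics/s2.png")[100:310,200:360],(400,300))])
cv2.imwrite("pics/c2.png",cv2.resize(a,(800,300)))
E
```

```text
time_s: 7.15
position: [0.6351, 0.1737, 0.2587]
tcp_rot: [[0.707, -0.707, -0.0], [-0.707, -0.707, -0.0], [-0.0, 0.0, -1.0]]
force: [0.1, -0.5, 0.6]
opening: 0.249
grasp_force: 0.0
time_s: 7.75
position: [0.6367, 0.1743, 0.3843]
tcp_rot: [[0.706, -0.708, 0.01], [-0.708, -0.706, 0.001], [0.007, -0.008, -1.0]]
force: [-0.2, -0.5, 0.2]
opening: 0.496
grasp_force: 0.0
```

View pics/s2.png

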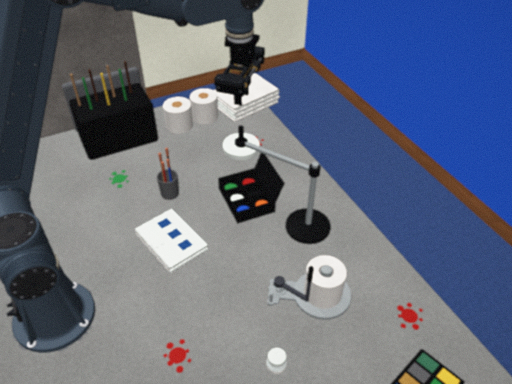

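The lamp head disc is now at (241,146), over the case, and the rest of the scene looks unchanged. I'll check its position and compute the approach to the side grip.

Run:
```python
from h import *
from rig import bot, viewer
h=pix("side",241,146,.23);print(h,h[:2]-[.640,.159],np.hypot(*(h[:2]-[.7615,-.028])))
s=bot.read_state();y=s["tcp_rot"][:,1];a=np.degrees(np.arctan2(y[1],y[0]));p=s["position"];print(a,p,s["joint_positions"])
rows(p,a,[(.6085,-.2733,.36,27.6,.6),(.6085,-.2733,.127,27.6,.6)])
```

```text
[0.62949267 0.16373345 0.23      ] [-0.01050733  0.00473345] 0.23278241012765227
-135.06487406286652 [0.63436799 0.17403697 0.37873851] [ 5.62768455e+00  2.60335546e+01  6.45875510e+01 -1.94817664e-03
  8.94041559e+01  1.40692582e+02]
0.298 0.334 0.019 0 0 -162.7 0.6;
0.298 0.334 0.252 0 0 -162.7 0.6;
```

```bash
python3 steer.py '[{"trans": [0.298, 0.334, 0], "turn_vec": [0, 0, -162.7], "finger_gap": 0.6}, {"trans": [0.298, 0.334, 0], "turn_vec": [0, 0, -162.7], "finger_gap": 0.6}, {"trans": [0.298, 0.334, 0], "turn_vec": [0, 0, -162.7], "finger_gap": 0.6}, {"trans": [0.298, 0.334, 0], "turn_vec": [0, 0, -162.7], "finger_gap": 0.6}, {"trans": [0.298, 0.334, 0], "turn_vec": [0, 0, -162.7], "finger_gap": 0.6}, {"trans": [0.298, 0.334, 0], "turn_vec": [0, 0, -162.7], "finger_gap": 0.6}, {"trans": [0.298, 0.334, 0], "turn_vec": [0, 0, -162.7], "finger_gap": 0.6}, {"trans": [0.298, 0.334, 0], "turn_vec": [0, 0, -162.7], "finger_gap": 0.6}, {"trans": [0.298, 0.334, 0], "turn_vec": [0, 0, -162.7], "finger_gap": 0.6}, {"trans": [0.298, 0.334, 0], "turn_vec": [0, 0, -162.7], "finger_gap": 0.6}, {"trans": [0.298, 0.334, 0], "turn_vec": [0, 0, -162.7], "finger_gap": 0.6}, {"trans": [0.298, 0.334, 0], "turn_vec": [0, 0, -162.7], "finger_gap": 0.6}, {"trans": [0.298, 0.334, 0], "turn_vec": [0, 0, -162.7], "finger_gap": 0.6}, {"trans": [0.298, 0.334, 0], "turn_vec": [0, 0, -162.7], "finger_gap": 0.6}, {"trans": [0.298, 0.334, 0], "turn_vec": [0, 0, -162.7], "finger_gap": 0.6}, {"trans": [0.298, 0.334, 0.04], "turn_vec": [0, 0, -162.7], "finger_gap": 0.6}, {"trans": [0.298, 0.334, 0.08], "turn_vec": [0, 0, -162.7], "finger_gap": 0.6}, {"trans": [0.298, 0.334, 0.12], "turn_vec": [0, 0, -162.7], "finger_gap": 0.6}, {"trans": [0.298, 0.334, 0.14], "turn_vec": [0, 0, -162.7], "finger_gap": 0.6}, {"trans": [0.298, 0.334, 0.14], "turn_vec": [0, 0, -162.7], "finger_gap": 0.6}]'
python3 - <<'E'
from h import *
from rig import bot, viewer
s=bot.read_state();y=s["tcp_rot"][:,1];a=np.degrees(np.arctan2(y[1],y[0]));p=s["position"];print(a,p)
rows(p,a,[(.6085,-.2733,p[2],27.6,.6),(.6085,-.2733,.127,27.6,.6)])
E
```

```text
time_s: 9.85
position: [0.6048, -0.27, 0.2312]
tcp_rot: [[-0.467, 0.884, -0.013], [0.884, 0.467, 0.008], [0.013, -0.007, -1.0]]
force: [-0.3, -0.4, 0.9]
opening: 0.601
grasp_force: 0.0
27.823761101391977 [ 0.60477217 -0.27002499  0.23120457]
-0.005 0.002 0.0 0 0 0.2 0.6;
-0.005 0.002 0.104 0 0 0.2 0.6;
```

```bash
python3 steer.py '[{"finger_gap": 0.6}, {"finger_gap": 0.6}, {"finger_gap": 0.6}]'
python3 - <<'E'
from rig import bot, viewer;import cv2
c=viewer.capture("side")["color"][150:320,210:380,::-1];cv2.imwrite("pics/s3.png",cv2.resize(c,None,fx=3.4,fy=3.4,interpolation=2))
E
```

```text
time_s: 10.15
position: [0.6089, -0.2726, 0.2389]
tcp_rot: [[-0.463, 0.886, -0.0], [0.886, 0.463, 0.0], [0.0, -0.0, -1.0]]
force: [-0.3, -0.9, -0.3]
opening: 0.601
grasp_force: 0.0
```

View pics/s3.png

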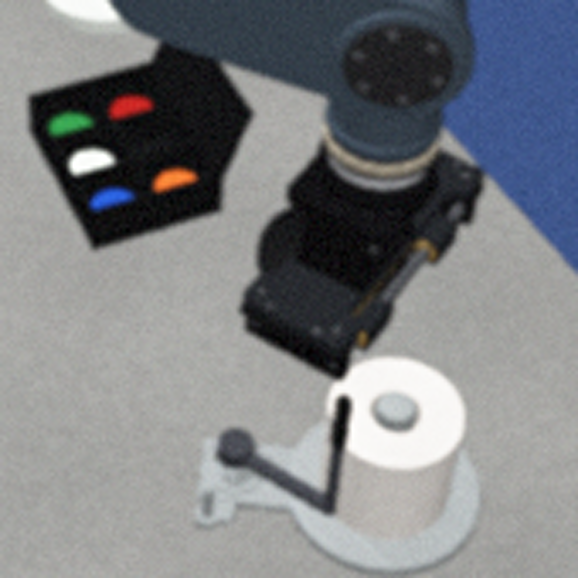

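The rod's grip top is at (343,402), and the gripper is centred above it with the fingers open. I'll descend and close on the sleeve.

```bash
python3 steer.py '[{"trans": [0, 0, 0.03], "finger_gap": 0.6}, {"trans": [0, 0, 0.06], "finger_gap": 0.6}, {"trans": [0, 0, 0.09], "finger_gap": 0.6}, {"trans": [0, 0, 0.11], "finger_gap": 0.6}, {"trans": [0, 0, 0.11], "finger_gap": 0.6}, {"trans": [0, 0, 0.11], "finger_gap": 0.6}, {"trans": [0, 0, 0.11], "finger_gap": 0.3}, {"trans": [0, 0, 0.11], "finger_gap": 0.3}, {"trans": [0, 0, 0.11], "finger_gap": 0.3}]'
python3 - <<'E'
from rig import bot, viewer;import cv2
s=bot.read_state();print(s["force"],s["grasp_force"])
c=viewer.capture("side")["color"][190:320,250:380,::-1];cv2.imwrite("pics/s4.png",cv2.resize(c,None,fx=4,fy=4,interpolation=2))
E
```

```text
time_s: 11.1
position: [0.6096, -0.273, 0.1304]
tcp_rot: [[-0.464, 0.886, 0.002], [0.886, 0.464, -0.001], [-0.002, 0.001, -1.0]]
force: [-0.9, -0.6, 0.1]
opening: 0.412
grasp_force: 0.0
[-0.9427433  -0.63176838  0.06877415] 0.0
```

View pics/s4.png

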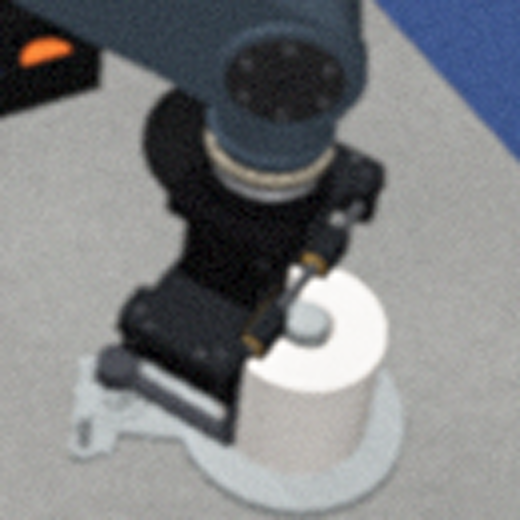

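The roll and link are undisturbed, and the rod is hidden between the fingers. Closing now.

```bash
python3 steer.py '[{"finger_gap": 0.1}, {"finger_gap": 0.0}, {"finger_gap": 0.0}, {"finger_gap": 0.0}, {"finger_gap": 0.0}]'
python3 - <<'E'
from h import *
from rig import bot, viewer
s=bot.read_state();y=s["tcp_rot"][:,1];a=np.degrees(np.arctan2(y[1],y[0]));p=s["position"];print(a,p)
c=np.array([.567,-.195]);d=p[:2]-c;r=np.hypot(*d);f0=np.degrees(np.arctan2(d[1],d[0]));print(r,f0)
r=.089
def g():
    for k in np.linspace(0,66,17)[1:]:
        f=np.radians(f0-k);yield(c[0]+r*np.cos(f),c[1]+r*np.sin(f),p[2],a-k,0)
rows(p,a,g())
E
```

```text
time_s: 11.65
position: [0.6091, -0.2726, 0.1291]
tcp_rot: [[-0.464, 0.886, 0.0], [0.886, 0.464, -0.0], [-0.0, 0.0, -1.0]]
force: [0.0, -0.6, 0.4]
opening: 0.153
grasp_force: 30.0
27.63075580483864 [ 0.60909405 -0.2725689   0.12914505]
0.08825442655056351 -61.51279651685683
-0.001 -0.006 0.0 0 0 4.1 0;
-0.0 -0.013 0.0 0 0 8.2 0;
0.001 -0.019 0.0 0 0 12.4 0;
0.003 -0.025 0.0 0 0 16.5 0;
0.004 -0.031 0.0 0 0 20.6 0;
0.007 -0.037 0.0 0 0 24.8 0;
0.01 -0.043 0.0 0 0 28.9 0;
0.013 -0.049 0.0 0 0 33.0 0;
0.016 -0.054 0.0 0 0 37.1 0;
0.02 -0.059 0.0 0 0 41.2 0;
0.025 -0.064 0.0 0 0 45.4 0;
0.029 -0.068 0.0 0 0 49.5 0;
0.034 -0.072 0.0 0 0 53.6 0;
0.04 -0.076 0.0 0 0 57.8 0;
0.045 -0.079 0.0 0 0 61.9 0;
0.051 -0.082 0.0 0 0 66.0 0;
```

The opening of 0.153 matches the 14 mm sleeve, with no side load. Swinging it.

```bash
python3 steer.py '[{"trans": [0, -0.006, 0], "turn_vec": [0, 0, 4.1], "finger_gap": 0}, {"trans": [0, -0.013, 0], "turn_vec": [0, 0, 8.2], "finger_gap": 0}, {"trans": [0.001, -0.019, 0], "turn_vec": [0, 0, 12.4], "finger_gap": 0}, {"trans": [0.002, -0.025, 0], "turn_vec": [0, 0, 16.5], "finger_gap": 0}, {"trans": [0.004, -0.031, 0], "turn_vec": [0, 0, 20.6], "finger_gap": 0}, {"trans": [0.006, -0.037, 0], "turn_vec": [0, 0, 24.8], "finger_gap": 0}, {"trans": [0.009, -0.043, 0], "turn_vec": [0, 0, 28.9], "finger_gap": 0}, {"trans": [0.012, -0.049, 0], "turn_vec": [0, 0, 33], "finger_gap": 0}, {"trans": [0.016, -0.054, 0], "turn_vec": [0, 0, 37.1], "finger_gap": 0}, {"trans": [0.02, -0.059, 0], "turn_vec": [0, 0, 41.2], "finger_gap": 0}, {"trans": [0.024, -0.064, 0], "turn_vec": [0, 0, 45.4], "finger_gap": 0}, {"trans": [0.029, -0.068, 0], "turn_vec": [0, 0, 49.5], "finger_gap": 0}, {"trans": [0.034, -0.072, 0], "turn_vec": [0, 0, 53.6], "finger_gap": 0}, {"trans": [0.034, -0.072, 0], "turn_vec": [0, 0, 53.6], "finger_gap": 0}, {"trans": [0.034, -0.072, 0], "turn_vec": [0, 0, 53.6], "finger_gap": 0}]'
python3 - <<'E'
from h import *
from rig import bot, viewer
s=bot.read_state();y=s["tcp_rot"][:,1];a=np.degrees(np.arctan2(y[1],y[0]));p=s["position"]
c=np.array([.567,-.195]);d=p[:2]-c;f0=np.degrees(np.arctan2(d[1],d[0]));print(a,np.hypot(*d),f0,yawR(a).T@s["force"])
r=np.hypot(*d)
def g():
    for k in range(2,25,2):
        f=np.radians(f0-k);yield(c[0]+r*np.cos(f),c[1]+r*np.sin(f),p[2],a-k,0)
rows(p,a,g())
E
```

```text
time_s: 13.15
position: [0.5314, -0.2743, 0.1291]
tcp_rot: [[0.438, 0.899, 0.004], [0.899, -0.438, 0.002], [0.003, 0.003, -1.0]]
force: [7.1, 4.8, -1.3]
opening: 0.151
grasp_force: 30.0
-25.95606256804009 0.08694938473757739 -114.15253421975123 [7.40373288 4.33340134 1.31177582]
-0.0 -0.003 0.0 0 0 2.0 0;
0.0 -0.006 0.0 0 0 4.0 0;
0.0 -0.009 0.0 0 0 6.0 0;
0.0 -0.012 0.0 0 0 8.0 0;
0.001 -0.015 0.0 0 0 10.0 0;
0.001 -0.018 0.0 0 0 12.0 0;
0.002 -0.021 0.0 0 0 14.0 0;
0.003 -0.024 0.0 0 0 16.0 0;
0.003 -0.027 0.0 0 0 18.0 0;
0.004 -0.03 0.0 0 0 20.0 0;
0.005 -0.033 0.0 0 0 22.0 0;
0.006 -0.036 0.0 0 0 24.0 0;
```

```bash
python3 steer.py '[{"trans": [0.001, -0.003, 0], "turn_vec": [0, 0, 2], "finger_gap": 0}, {"trans": [0.002, -0.006, 0], "turn_vec": [0, 0, 4], "finger_gap": 0}, {"trans": [0.002, -0.009, 0], "turn_vec": [0, 0, 6], "finger_gap": 0}, {"trans": [0.002, -0.012, 0], "turn_vec": [0, 0, 8], "finger_gap": 0}, {"trans": [0.003, -0.015, 0], "turn_vec": [0, 0, 10], "finger_gap": 0}, {"trans": [0.003, -0.018, 0], "turn_vec": [0, 0, 12], "finger_gap": 0}, {"trans": [0.004, -0.02, 0], "turn_vec": [0, 0, 14], "finger_gap": 0}, {"trans": [0.004, -0.02, 0], "turn_vec": [0, 0, 14], "finger_gap": 0}]'
cat > m.py <<'E'
from h import *
from rig import bot, viewer
s=bot.read_state();y=s["tcp_rot"][:,1];a=np.degrees(np.arctan2(y[1],y[0]));p=s["position"]
c=np.array([.567,-.195]);d=p[:2]-c;print(a,np.hypot(*d),np.degrees(np.arctan2(d[1],d[0])),yawR(a).T@s["force"])
E
python3 m.py
python3 steer.py '[{"trans": [0, -0.0015, 0], "turn_vec": [0, 0, 1], "finger_gap": 0}, {"trans": [0, -0.0015, 0], "turn_vec": [0, 0, 1], "finger_gap": 0}]'; python3 m.py
```

```text
time_s: 13.95
position: [0.5147, -0.2644, 0.1291]
tcp_rot: [[0.641, 0.767, 0.003], [0.767, -0.641, -0.002], [0.0, 0.004, -1.0]]
force: [5.0, -1.2, -2.2]
opening: 0.154
grasp_force: 30.0
-39.90198978960959 0.086866920550278 -127.02439399115931 [2.2456953  4.58766946 2.21051222]
time_s: 14.15
position: [0.513, -0.2631, 0.1292]
tcp_rot: [[0.656, 0.755, 0.002], [0.755, -0.656, -0.001], [0.0, 0.002, -1.0]]
force: [5.3, -1.4, -3.4]
opening: 0.152
grasp_force: 30.0
-40.96536803725167 0.0868672246034726 -128.4137213006568 [2.40232357 4.89586962 3.43764182]
```

```bash
python3 steer.py '[{"trans": [0, -0.002, 0], "turn_vec": [0, 0, 1], "finger_gap": 0}, {"trans": [0, -0.002, 0], "turn_vec": [0, 0, 1], "finger_gap": 0}]'; python3 m.py
python3 steer.py '[{"trans": [0, -0.002, 0], "finger_gap": 0}, {"trans": [0, -0.002, 0], "finger_gap": 0}]'; python3 m.py
python3 steer.py '[{"trans": [0, -0.002, 0], "finger_gap": 0}, {"trans": [0, -0.002, 0], "finger_gap": 0}]'; python3 m.py
```

```text
time_s: 14.35
position: [0.5114, -0.2618, 0.1291]
tcp_rot: [[0.669, 0.743, 0.002], [0.743, -0.669, -0.001], [0.0, 0.002, -1.0]]
force: [5.8, -1.6, -3.7]
opening: 0.15
grasp_force: 30.0
-41.97472947531262 0.08688067022299133 -129.75621914243078 [2.66607582 5.35634804 3.70962702]
time_s: 14.55
position: [0.5104, -0.2609, 0.1292]
tcp_rot: [[0.669, 0.743, 0.003], [0.743, -0.669, -0.002], [0.001, 0.004, -1.0]]
force: [6.2, -2.2, -4.0]
opening: 0.154
grasp_force: 30.0
-41.99090510542453 0.08686703641104708 -130.65858716681157 [2.48180109 6.09814192 4.03280586]
time_s: 14.75
position: [0.5094, -0.26, 0.1292]
tcp_rot: [[0.669, 0.743, 0.004], [0.743, -0.669, -0.003], [0.001, 0.005, -1.0]]
force: [7.2, -4.3, -6.5]
opening: 0.153
grasp_force: 30.0
-42.02415964516703 0.08686075335924764 -131.55414269498613 [1.67847388 8.21423686 6.47294554]
```

```bash
for i in 1 ; do python3 steer.py '[{"trans": [0, -0.002, 0], "finger_gap": 0}, {"trans": [0, -0.002, 0], "finger_gap": 0}, {"trans": [0, -0.002, 0], "finger_gap": 0}]'; python3 m.py; python3 steer.py '[{"trans": [0, -0.002, 0], "finger_gap": 0}, {"trans": [0, -0.002, 0], "finger_gap": 0}, {"trans": [0, -0.002, 0], "finger_gap": 0}]'; python3 m.py; done
```

```text
time_s: 15.05
position: [0.5087, -0.2594, 0.1292]
tcp_rot: [[0.67, 0.743, 0.006], [0.743, -0.67, -0.004], [0.001, 0.007, -1.0]]
force: [7.9, -3.8, -6.8]
opening: 0.156
grasp_force: 30.0
-42.05352626692492 0.08686719998259809 -132.16592332286825 [2.46536957 8.41243628 6.790976  ]
time_s: 15.35
position: [0.5086, -0.2593, 0.1292]
tcp_rot: [[0.67, 0.742, 0.009], [0.742, -0.67, -0.006], [0.001, 0.011, -1.0]]
force: [11.4, -7.9, -9.4]
opening: 0.152
grasp_force: 30.0
-42.07045833767306 0.08685268029698505 -132.248533773622 [ 1.70625333 13.75074441  9.40154958]
```

The rod has stalled: 0.1 mm of motion for a 2 mm command, with the force up from 8 to 14 N, so it's on the stop. I'll add a little more push, then check the scene.

```bash
python3 steer.py '[{"trans": [0, -0.002, 0], "finger_gap": 0}, {"trans": [0, -0.002, 0], "finger_gap": 0}, {"trans": [0, -0.002, 0], "finger_gap": 0}, {"trans": [0, -0.002, 0], "finger_gap": 0}, {"trans": [0, -0.002, 0], "finger_gap": 0}]'; python3 m.py
python3 - <<'E'
from rig import bot, viewer;import cv2
a=viewer.capture("side")["color"][:,:,::-1];b=viewer.capture("top")["color"][:,:,::-1]
cv2.imwrite("pics/f.png",cv2.hconcat([cv2.resize(a[100:384,110:400],(400,392)),cv2.resize(b[90:290,130:380],(400,320)).copy() if 0 else cv2.copyMakeBorder(cv2.resize(b[90:290,130:380],(400,320)),0,72,0,0,0)]))
E
```

```text
time_s: 15.85
position: [0.5085, -0.2592, 0.1293]
tcp_rot: [[0.67, 0.742, 0.012], [0.742, -0.67, -0.008], [0.002, 0.014, -1.0]]
force: [13.7, -8.4, -11.8]
opening: 0.151
grasp_force: 30.1
-42.08240237850751 0.08683987760636581 -132.32753488639258 [ 2.9312239  15.76028201 11.79895869]
```

View pics/f.png

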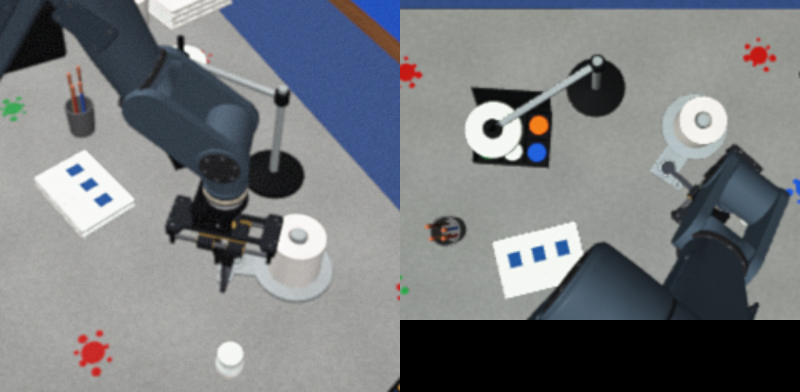

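The roll is on its spindle, and the pot, wallets and jar haven't moved. The lamp head is over the case and the arm is on its stop. I'll do a final check of the lamp head position, then hand in.

Run:
```python
from h import *
h=pix("top",188.1,170.6,.23);print(h,np.hypot(*(h[:2]-[.64,.159])))
from rig import bot, viewer
if np.hypot(*(h[:2]-[.64,.159]))<.03: print(bot.hand_in())
```

```text
[0.63238549 0.17301437 0.23      ] 0.01594940442881248
the job is handed in; nothing more can be done
None
```

I handed the job in at about 16 s: the lamp head hangs about 16 mm from the middle of the paint case, the side arm is gripped and pressed against its stop, the roll is still on its spindle, and nothing else I could see in the last pictures had moved.

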